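Sort the reception desk: specimens, reagents and waste

TASK

Clear the mixed row of things at the front of the reception desk to where each kind belongs: the red-lidded and the yellow-lidded sample cup into the two holes of the blue cup carrier, one in each, either way round; the blue-capped bottle into the wide hole and the brown dropper bottle into the narrow hole of the grey bottle rack; and the used petri dish flat on the floor of the low red discard tray, lid up. Keep cups and bottles upright all the way and set them down on the rack's foot plate rather than dropping them; leave the timer and the charging dock where they are.

Things in the scene. Friction and masses are not known exactly. Their poses are not given: they have to be found in the camera images.
- red_cup: in the row at the front of the desk: sample cup with a red screw lid, 60 mm high: body 42 mm wide at the foot and about 46 mm below the lid, lid 49 mm wide between 45 and 60 mm height; 0.06 kg. Origin: centre of the underside, z up; it stands upright on the desk at the start.
- yellow_cup: in the same row: the same sample cup with a yellow lid: 60 mm high, body 42 mm wide at the foot, lid 49 mm wide between 45 and 60 mm height; 0.06 kg. Origin: centre of the underside, z up; it stands upright on the desk at the start.
- fix_bottle: white round bottle with a blue cap, 115 mm high: body 44 mm wide, tapering to the shoulder at 96 mm; cap 33 mm wide between 93 and 115 mm height; 0.12 kg. Origin: centre of the underside, z up; it stands upright on the desk at the start.
- dropper_bottle: brown dropper bottle with a black rubber teat, 102 mm high: body 33 mm wide up to about 65 mm, black collar 23 mm wide between 62 and 77 mm height, teat 13 mm wide (rigid here) between 77 and 102 mm; 0.07 kg. Origin: centre of the underside, z up; it stands upright on the desk at the start.
- dish: clear, lidded petri dish, 60 mm across and 14 mm high, the lid (60 mm) from 4 mm up; 0.022 kg. Origin: centre of the underside, z up; it lies flat on the desk at the start.
- cup_carrier: blue two-hole cup carrier. 82 (own x) x 158 (own y) x 38 mm high, loose, 0.55 kg; two round holes in the top plate, their collars up to 40 mm; contents stand on a foot plate 7 mm above the desk. Label strip on the -x side. Origin: centre of the underside, z up. Both holes are 58 mm wide, centred on x = 0, at y = +40 mm and y = -40 mm in its own frame.
- bottle_rack: grey plastic two-hole bottle rack with black collars round the holes. 82 (own x) x 158 (own y) x 38 mm high, loose, 0.55 kg; two round holes in the top plate, their collars up to 40 mm; contents stand on a foot plate 7 mm above the desk. Label strip on the -x side. Origin: centre of the underside, z up. The wide hole (60 mm) is centred at x = 0, y = +36 mm, the narrow one (45 mm) at x = 0, y = -42 mm in its own frame.
- discard_tray: low red open tray, 147 mm along its own x, 217 mm along its own y over the rim and 58 mm high, 0.3 kg, loose; flat floor 104 x 172 mm, 3 mm above the desk; walls 5 mm thick, inner faces at x = +-55 mm and y = +-90 mm. Origin: centre of the underside, z up.
- timer: white square bench timer, 62 x 62 x 19 mm, lying loose near the front edge of the desk; a bystander. Origin: centre of the underside.
- charge_dock: flat black charging dock, 62 x 110 x 17 mm, lying loose beside the scanner; a bystander. Origin: centre of the underside.

How it is judged:
By the outcome, as a careful person would: the job done as asked, in the order asked, and still so for the second after the job is handed in, with the robot touching nothing.
It also fails if it takes over 131 s, if anything falls off the work surface, if the arm or the gripper's body presses on something with over 40 N, if the wrist force passes 120 N, or if a joint passes its speed limit or range.

ROBOT

A 6-joint arm with a two-finger parallel gripper is mounted at the origin on a cart in front of the work surface, level with it; the furniture and walls round the work are solid. World frame = base frame: x ahead of the robot, y to its left, z up, the work surface at z = 0. Lengths are in m, angles in rad, forces in N, time in s.
With the tool pointing down it reaches from about 0.3 to 0.775 m from the base axis. Payload 14.6 kg.
Tool frame: the origin (TCP) lies at the very end of the fingers, on their centre line; the grasp point (between the pads) lies 19 mm behind it; z points along the fingers, y is the line along which they close (so a half turn about z gives the same grasp; the last joint's range is limited). The gripper opens to 94 mm and grips with 3 to 60 N. Pads are 16 mm wide; open, the fingers measure 119 mm over their backs; the gripper's body (75 mm by 177 mm) begins 78 mm behind the grasp point.
Start: joints at [-1.383, 0.3, 1.521, -0, 1.321, -0.067], TCP at [0.139, -0.532, 0.178] pointing down, gripper open.
Joint ranges: [-3.03, 3.03], [-0.79, 2.21], [0.23, 2.52], [-1.04, 4.18], [0, 3.07], [-2.55, 2.55]. Speed limits (rad/s): [2.22, 2.22, 2.57, 3.14, 3.14, 3.14].

INTERFACE

Orientations are given as [roll, pitch, yaw] about the fixed x, y, z axes, in that order (R = Rz(yaw) Ry(pitch) Rx(roll)).
In Python, from station import ctrl gives the robot as it stands.
- The arm moves only by the shell command python3 -m pendant 'ROWS' [OPENING] [FORCE]. ROWS is JSON, a list of rows, each a list of 2 entries, a list of its own where there are three numbers: the shift along the world's x, y, z in cm, then the turn about the world's z in rad. A call has 1 to 20 rows; each row shifts and turns the commanded pose from where the row before left it; what a row does not reach is not made up. A row lasts 1/12 s, in which the tool goes at most 41.7 mm and 7.16 degrees, less where a joint would pass 70% of its speed; a pose out of reach is approached as far as the arm can. A call is refused whole if a number of a shift passes 4.17 or a number of a turn 0.125, either way. A call with a gripper value outside its range is refused whole. OPENING is the opening, from 0 (shut) to 1 (fully open), set as the call begins (- or left out, the last holds). The fingers move at their own pace and stop on an object; FORCE is the grip in N (left out, the last holds). Time passes only in rows, so rows that do not move let the fingers close. It gives the time, the measured TCP pose, the force, the opening and the grip force at its end, in the units of the state.
- ctrl.get_obs(): the state, without advancing time (a new reading comes with each control period).
- ctrl.camera(name): name is "scene" or "top" or "wrist"; returns a dict with "color" (384x512x3 uint8, red, green, blue), "intrinsics" (3x3 intrinsics, pixels), "k1" (the pictures are not rectified: a ray, as slopes to the right and down, at radius r is drawn at 1 + k1 r^2 times it, then the intrinsics apply), "camera_from_world" (4x4, takes a point from world to camera coordinates). Camera axes: x right, y down, z forward; pixel columns grow to the right and rows downward; lengths in m; the calibration is good to about 2 mm. A picture is of the moment at which its call begins. There is no depth.
- ctrl.hand_in(): hands the job in; it is judged then, once.
The state is a dict: "time_s": time; "qpos": joint angles; "joint_vel": joint speeds; "tau": joint torques, N m; "ee_pos": TCP position; "eef_rot": TCP orientation; "force": force on the tool from outside, world axes, zero at the start; "moment": the same for the moment, N m; "grip_width": finger opening in m; "grip_force": force on a finger pad.
Only numpy, scipy, OpenCV 4.12 (cv2) and the standard library are available. Lean on these libraries where they do the work, as an engineer would, in place of code of your own. Each camera call takes 0.05 s, during which the arm holds its last target. There are 200 camera calls.

## Working session

There is one attempt and no reset: what is moved stays moved. The work goes in short steps, Python scripts to look and compute and a shell command to move; the robot and the scene stay as the last step left them, time stands still between calls to the robot, and variables do not carry over. Pictures are saved under pics/ and viewed, at most 17 in all, crops included, and the job is handed in when it is done.

```bash
mkdir -p pics; ls; cat > h.py <<'E'
import numpy as np, cv2
from station import ctrl
def cam(n):
    c=ctrl.camera(n); c['bgr']=cv2.cvtColor(np.asarray(c['color']),cv2.COLOR_RGB2BGR); return c
def ray(c,u,v):
    K=np.array(c['intrinsics']);k=c['k1'];T=np.array(c['camera_from_world'])
    d=np.array([(u-K[0,2])/K[0,0],(v-K[1,2])/K[1,1]]);s=d.copy()
    for _ in range(30): s=d/(1+k*(s@s))
    R=T[:3,:3]; return -R.T@T[:3,3], R.T@np.array([s[0],s[1],1])
def onz(c,u,v,z):
    o,d=ray(c,u,v); return (o+d*(z-o[2])/d[2])[:2]
def proj(c,p):
    K=np.array(c['intrinsics']);T=np.array(c['camera_from_world'])
    q=T[:3,:3]@np.array(p)+T[:3,3]; s=q[:2]/q[2]; s=s*(1+c['k1']*(s@s)); return K[:2,:2]@s+K[:2,2]
E
python3 - <<'E'
from h import *
for n in ('scene','top','wrist'):
    c=cam(n); cv2.imwrite(f'pics/{n}0.png',c['bgr'])
    T=np.array(c['camera_from_world']); print(n,c['intrinsics'],c['k1'],-T[:3,:3].T@T[:3,3],T[:3,:3].round(2).tolist())
E
```

```text
pics
scene [[407.25814085   0.         251.53286582]
 [  0.         407.25814085 196.79136694]
 [  0.           0.           1.        ]] -0.07997977004779908 [ 0.6524471  -0.69130957  0.843297  ] [[0.98, 0.18, 0.02], [0.15, -0.75, -0.64], [-0.1, 0.63, -0.77]]
top [[484.95185076   0.         253.70980895]
 [  0.         484.95185076 194.94867593]
 [  0.           0.           1.        ]] -0.1460479562877413 [ 0.43237978 -0.04070537  1.50928888] [[0.01, -1.0, -0.01], [-1.0, -0.01, -0.08], [0.08, 0.01, -1.0]]
wrist [[324.48956756   0.         254.13394081]
 [  0.         324.48956756 193.52154663]
 [  0.           0.           1.        ]] -0.0437708550975048 [ 0.20577305 -0.51525974  0.38470786] [[0.25, -0.97, -0.0], [-0.94, -0.24, 0.24], [-0.23, -0.06, -0.97]]
```

View pics/scene0.png

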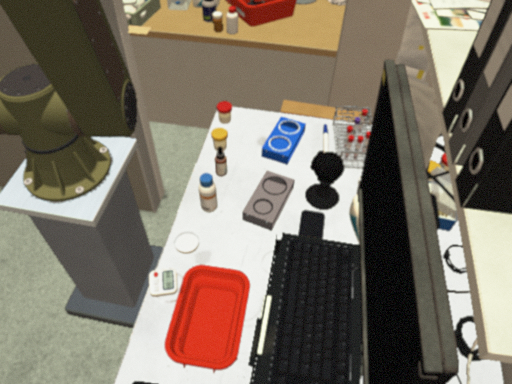

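View pics/top0.png

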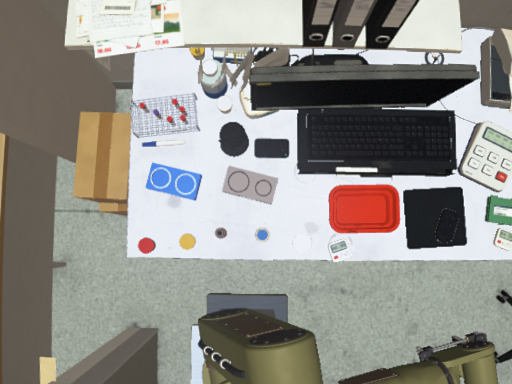

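The scene view shows the red, yellow, dropper, fix and dish row at the front edge, the tray lower left, and the carrier and rack behind. In the top view: red (146,245), yellow (188,241), dropper (221,233), fix (262,235), dish (302,242), timer (340,247). The carrier is at (174,181). The rack's wide hole is at (237,182) and its narrow one at (264,188). The tray is at (365,208).

```bash
cat > meas.py <<'E'
from h import *
c=cam('top'); hsv=cv2.cvtColor(c['bgr'],cv2.COLOR_BGR2HSV)
def blob(lo,hi,box):
    m=cv2.inRange(hsv,np.array(lo),np.array(hi)); k=np.zeros_like(m); x0,y0,x1,y1=box; k[y0:y1,x0:x1]=m[y0:y1,x0:x1]
    cs,_=cv2.findContours(k,cv2.RETR_EXTERNAL,cv2.CHAIN_APPROX_NONE); return max(cs,key=cv2.contourArea)
def cen(ct):
    return np.array(cv2.minEnclosingCircle(ct)[0]), cv2.minEnclosingCircle(ct)[1], cv2.contourArea(ct)
def show(n,ct,z):
    p,r,a=cen(ct); print(n,p.round(1),round(r,1),a,onz(c,*p,z).round(4))
def rect(n,ct,z):
    w=np.array([onz(c,*q,z) for q in ct[:,0,:].astype(float)],np.float32)
    (x,y),s,ang=cv2.minAreaRect(w); b=cv2.boxPoints(((x,y),s,ang)); e=[b[1]-b[0],b[2]-b[1]]; l=max(e,key=np.linalg.norm); l=l*np.sign(l[1])
    print(n,'ctr',round(x,4),round(y,4),'size',np.round(s,4),'own y dir angle from +y (yaw)',round(float(np.arctan2(-l[0],l[1])),3))
E
python3 - <<'E'
from meas import *
show('red',blob([0,120,80],[8,255,255],(130,230,165,262)),.06)
show('yel',blob([12,120,80],[35,255,255],(170,225,205,257)),.06)
show('fix',blob([95,100,60],[125,255,255],(245,220,280,250)),.115)
show('drop',blob([0,0,0],[179,255,120],(205,220,235,246)),.077)
rect('carrier',blob([95,120,60],[125,255,255],(135,155,210,205)),.038)
rect('rack',blob([0,0,90],[30,80,190],(215,155,285,208)),.038)
rect('tray',blob([0,120,60],[10,255,255],(320,170,405,240)),.058)
b=c['bgr']; cv2.imwrite('pics/a.png',cv2.resize(b[155:265,125:285],None,fx=5,fy=5,interpolation=cv2.INTER_CUBIC))
g=b[215:270,275:365]; cv2.imwrite('pics/b.png',cv2.resize(cv2.convertScaleAbs(g,alpha=3,beta=-500),None,fx=8,fy=8,interpolation=cv2.INTER_CUBIC))
o=ctrl.get_obs(); print(o['ee_pos'],o['eef_rot'],o['time_s'])
E
```

```text
red [146.1 245.4] 7.3 76.0 [0.3962 0.2909]
yel [186.8 241.3] 7.3 146.5 [0.4109 0.168 ]
fix [261.6 234.6] 4.8 62.5 [ 0.4342 -0.0548]
drop [220.3 232.3] 3.7 30.0 [0.4391 0.0667]
carrier ctr 0.5945 0.218 size [0.158  0.0798] own y dir angle from +y (yaw) -0.23
rack ctr 0.5494 -0.0264 size [0.0031 0.0091] own y dir angle from +y (yaw) 0.013
tray ctr 0.5159 -0.3642 size [0.1422 0.2142] own y dir angle from +y (yaw) 0.014
[ 0.13860302 -0.532071    0.17800763] [-3.14091795e+00 -5.54670866e-05  2.54807465e-01] 0.2
```

View pics/a.png

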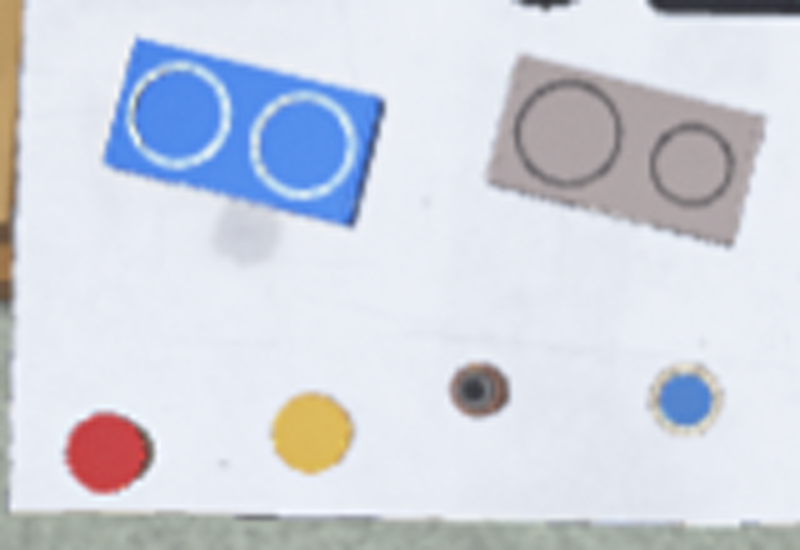

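View pics/b.png

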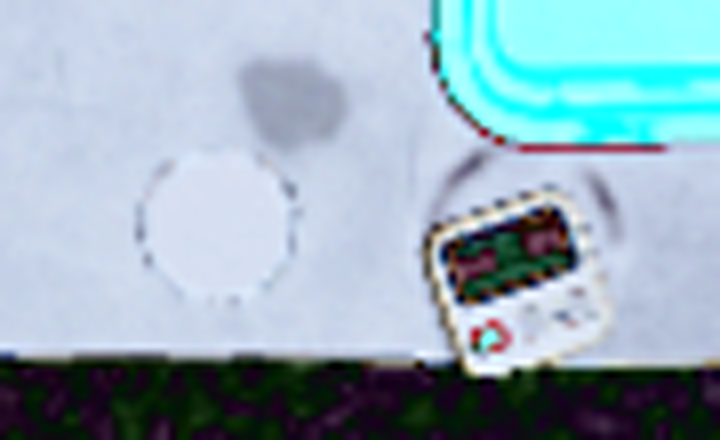

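The crops show the hole collars clearly: carrier (179,115) and (303,146), rack wide (568,132) and narrow (692,164). The dropper teat is at (475,389) and the dish at (218,226) in the second crop. The timer sits beside the tray's lower left corner.

```bash
python3 - <<'E'
from meas import *
P=lambda x,y:(125+(x+.5)/5-.5,155+(y+.5)/5-.5)
W={}
for n,x,y,z in (('red',106,453,.06),('yel',312,432,.06),('droptip',475,389,.102),('fix',686,399,.115),('cL',179,115,.04),('cR',303,146,.04),('rWide',568,132,.04),('rNar',692,164,.04)):
    W[n]=onz(c,*P(x,y),z); print(n,W[n].round(4))
for a,b in (('cL','cR'),('rWide','rNar')):
    d=W[a]-W[b]; print(np.linalg.norm(d),'yaw',np.arctan2(-d[0],d[1]),'mid',(W[a]+W[b])/2)
print('rack corners',[onz(c,*P(x,y),.038).round(4).tolist() for x,y in ((521,54),(766,117),(733,246),(487,184))])
print('dish',onz(c,275+218.5/8-.5,215+226.5/8-.5,.014))
s=cam('scene'); h2=cv2.cvtColor(s['bgr'],cv2.COLOR_BGR2HSV)
import meas; meas.hsv=h2
for n,lo,hi,box,z in (('red',[0,120,80],[8,255,255],(215,98,235,112),.06),('yel',[15,120,80],[35,255,255],(208,125,230,140),.06),('fix',[95,80,60],[125,255,255],(198,170,218,190),.115)):
    ct=blob(lo,hi,box); print(n,'scene ctr',cv2.boundingRect(ct),'expect top centre px',proj(s,[*W[n],z]).round(1))
print('drop exp',proj(s,[*W['droptip'],.102]).round(1))
cv2.imwrite('pics/c.png',cv2.resize(s['bgr'][95:260,165:315],None,fx=3.6,fy=3.6,interpolation=cv2.INTER_CUBIC))
E
```

```text
red [0.3968 0.2919]
yel [0.4117 0.1674]
droptip [0.4387 0.0669]
fix [ 0.4346 -0.0553]
cL [0.6039 0.2571]
cR [0.5856 0.1799]
rWide [0.5961 0.0178]
rNar [ 0.5775 -0.058 ]
0.07937406794949968 yaw -0.23215439830610313 mid [0.59473938 0.21849621]
0.07808358035717775 yaw -0.2412625062532297 mid [ 0.58680272 -0.02012447]
rack corners [[0.6441, 0.0475], [0.6071, -0.1029], [0.5279, -0.0836], [0.5639, 0.0668]]
dish [ 0.41037837 -0.17976816]
red scene ctr (216, 101, 16, 11) expect top centre px [223.7 106.4]
yel scene ctr (212, 128, 15, 12) expect top centre px [219.  133.4]
fix scene ctr (200, 173, 12, 13) expect top centre px [205.8 177.7]
drop exp [219.4 147.6]
```

View pics/c.png

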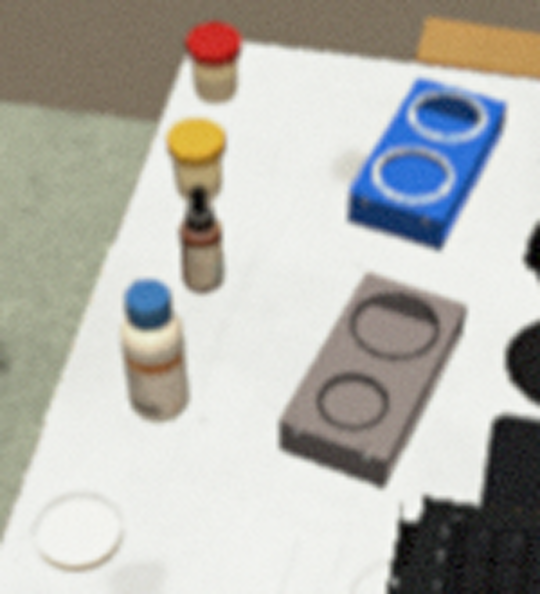

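Both views agree to about 1 mm, so I'm heading for the red cup with the closing line along the carrier's own x (yaw 1.34).

```bash
python3 -m pendant '[[[2.6,2.6,0],0.054],[[2.6,2.6,0],0.054],[[2.6,2.6,0],0.054],[[2.6,2.6,0],0.054],[[2.6,2.6,0],0.054],[[2.6,2.6,0],0.054],[[2.6,2.6,0],0.054],[[2.6,2.6,0],0.054],[[2.6,2.6,0],0.054],[[2.6,2.6,0],0.054],[[0,4,0],0.054],[[0,4,0],0.054],[[0,4,0],0.054],[[0,4,0],0.054],[[0,4,0],0.054],[[0,4,0],0.054],[[0,4,0],0.054],[[0,4,0],0.054],[[0,4,0],0.054],[[0,4,0],0.054]]' 1 15
```

```text
time_s: 1.97
ee_pos: [0.3981, 0.1298, 0.1786]
eef_rot: [3.141, -0.0, 1.337]
force: [1.2, -0.1, 0.1]
grip_width: 0.0939
grip_force: 0.0
```

```bash
python3 -m pendant '[[[0,3.6,0],0],[[0,3.6,0],0],[[0,3.6,0],0],[[0,3.6,0],0],[[-0.1,1.8,0],0],[[0,0,0],0],[[0,0,-3],0],[[0,0,-3],0],[[0,0,-3],0],[[0,0,-3],0],[[0,0,-1.3],0],[[0,0,-0.6],0],[[0,0,0],0],[[0,0,0],0]]'; python3 -m pendant '[[[0,0,0],0],[[0,0,0],0],[[0,0,0],0],[[0,0,0],0],[[0,0,0],0],[[0,0,0],0],[[0,0,0],0],[[0,0,0],0]]' 0.3 15; python3 -c "
from h import *
cv2.imwrite('pics/w1.png',cam('wrist')['bgr'])"
```

```text
time_s: 3.13
ee_pos: [0.3981, 0.2897, 0.0402]
eef_rot: [3.141, -0.001, 1.334]
force: [-0.0, 0.4, -1.0]
grip_width: 0.094
grip_force: 0.0
time_s: 3.8
ee_pos: [0.3976, 0.2898, 0.0393]
eef_rot: [-3.142, 0.0, 1.335]
force: [0.4, -0.0, -0.2]
grip_width: 0.0448
grip_force: 0.0
```

View pics/w1.png

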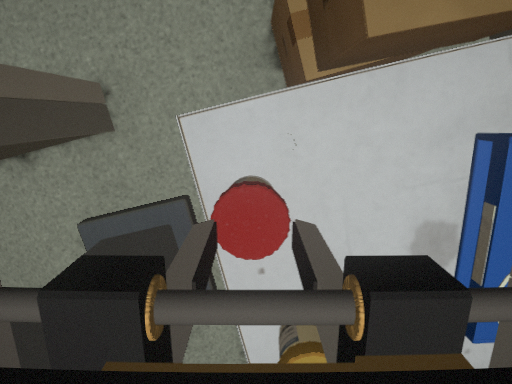

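The wrist view shows the red lid at (250,220), with the fingertips beside it at columns 215 and 295. The opening is 44.8 mm with no grip force yet, so I'll check the geometry.

```bash
python3 - <<'E'
from h import *
o=ctrl.get_obs(); print(o['ee_pos'],o['grip_width'],o['grip_force'])
c=cam('wrist'); p=np.array(o['ee_pos'])
a=np.array([np.sin(1.335),-np.cos(1.335),0])
print('tcp',proj(c,p),'tips',proj(c,p+a*.0224),proj(c,p-a*.0224),'pads',proj(c,p+a*.0224+[0,0,.019]),proj(c,p-a*.0224+[0,0,.019]))
hsv=cv2.cvtColor(c['bgr'],cv2.COLOR_BGR2HSV); m=cv2.inRange(hsv,np.array([0,120,60]),np.array([10,255,255]))|cv2.inRange(hsv,np.array([172,120,60]),np.array([179,255,255]))
ct=max(cv2.findContours(m,0,1)[0],key=cv2.contourArea); q,r=cv2.minEnclosingCircle(ct); print(q,r,'lid at z.06',onz(c,*q,.06))
E
```

```text
[0.39759963 0.28976747 0.03932553] 0.04010029271721326 0.0
tcp [252.52872982 219.79854285] tips [285.97262683 219.75025702] [219.08378919 219.82235085] pads [288.95084986 229.50152965] [215.87258075 229.58081969]
(249.86410522460938, 221.2477264404297) 39.363197326660156 lid at z.06 [0.39750731 0.29587932]
```

```bash
python3 -m pendant '[[[0,0,0],0],[[0,0,0],0]]'; python3 - <<'E'
from h import *
a=cam('wrist')['bgr'][120:340,130:380];b=cam('scene')['bgr'][60:170,165:290]
cv2.imwrite('pics/w2.png',np.hstack([cv2.resize(a,(500,440)),cv2.resize(b,(300,264)) if 0 else cv2.copyMakeBorder(cv2.resize(b,(300,264)),0,176,0,0,0)]))
print(ctrl.get_obs()['grip_width'],ctrl.get_obs()['grip_force'])
E
```

```text
time_s: 4.07
ee_pos: [0.3976, 0.2898, 0.0394]
eef_rot: [3.142, -0.0, 1.335]
force: [0.0, -0.4, -0.3]
grip_width: 0.0286
grip_force: 0.0
0.028329484907626375 0.0
```

View pics/w2.png

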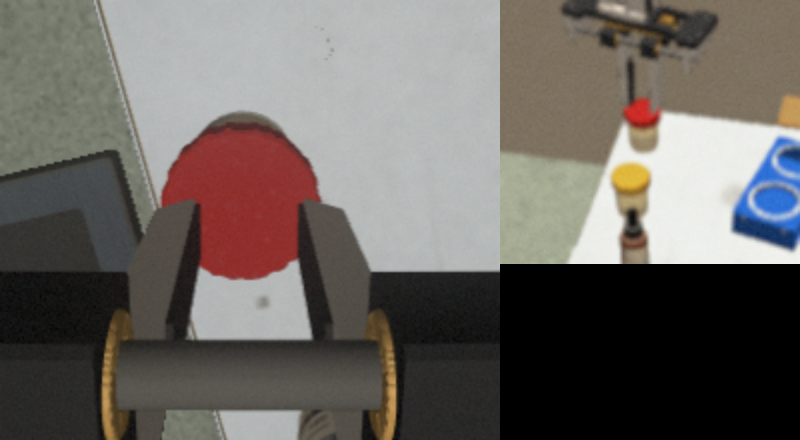

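The fingers pass over the lid without touching it, so the tips seem to be higher than the stated TCP. I'll open and look again to find the tip height.

```bash
python3 -m pendant '[[[0,0,0],0],[[0,0,0],0],[[0,0,0],0],[[0,0,0],0],[[0,0,0],0],[[0,0,0],0],[[0,0,0],0],[[0,0,0],0],[[0,0,0],0],[[0,0,0],0],[[0,0,0],0],[[0,0,0],0]]' 1 15; python3 - <<'E'
from h import *
c=cam('wrist');s=cam('scene'); o=ctrl.get_obs(); p=np.array(o['ee_pos']); print(p,o['grip_width'])
cv2.imwrite('pics/w3.png',np.hstack([cv2.resize(c['bgr'][150:350,90:410],(480,300)),cv2.resize(s['bgr'][55:130,190:270],(320,300),interpolation=cv2.INTER_CUBIC)]))
a=np.array([np.sin(1.335),-np.cos(1.335),0]); n=np.array([np.cos(1.335),np.sin(1.335),0])
for z in (0,.02,.03):
  for e in (-1,1):
    print(z,e,[((proj(c,p+e*a*.047+n*f+[0,0,z])-[90,150])*1.5).round() for f in (.008,-.008)],((proj(s,p+e*a*.047+[0,0,z])-[190,55])*4).round())
E
```

```text
time_s: 5.17
ee_pos: [0.3976, 0.2898, 0.0393]
eef_rot: [3.142, 0.0, 1.335]
force: [0.6, -0.1, -0.4]
grip_width: 0.0939
grip_force: 0.0
[0.3976366  0.28973948 0.03933722] 0.09398672366146585
0 -1 [array([138.,  88.]), array([140., 122.])] [ 82. 213.]
0 1 [array([350.,  87.]), array([348., 121.])] [191. 245.]
0.02 -1 [array([127., 102.]), array([130., 139.])] [ 81. 192.]
0.02 1 [array([360., 101.]), array([358., 138.])] [190. 224.]
0.03 -1 [array([121., 110.]), array([124., 148.])] [ 80. 182.]
0.03 1 [array([366., 109.]), array([364., 148.])] [190. 214.]
```

View pics/w3.png

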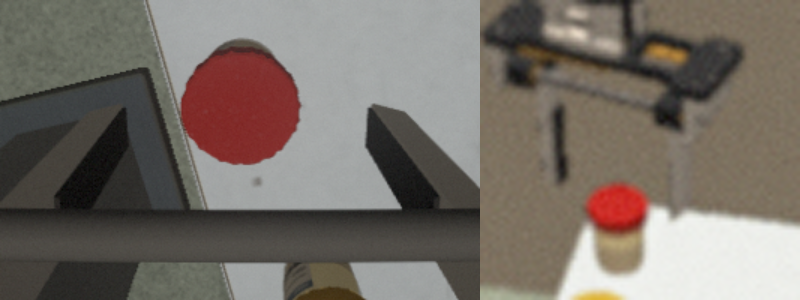

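Both views put the true fingertips about 28 mm above the reported TCP: scene tips at (560,185) and (676,215), wrist tips at (126,108) and (368,105). I'll add that offset from here on, so tip z = ee_z + 0.028.

```bash
python3 -m pendant '[[[0,0.3,0],0],[[0,0,-1],0],[[0,0,-1],0],[[0,0,-0.8],0],[[0,0,0],0]]' 1 15;  python3 -m pendant '[[[0,0,0],0],[[0,0,0],0],[[0,0,0],0],[[0,0,0],0],[[0,0,0],0],[[0,0,0],0],[[0,0,0],0],[[0,0,0],0],[[0,0,0],0],[[0,0,0],0]]' 0.3 15; python3 -m pendant '[[[0,0,0.5],0],[[0,0,0.5],0],[[0,0,0],0]]'
```

```text
time_s: 5.68
ee_pos: [0.3965, 0.2921, 0.0091]
eef_rot: [-3.139, 0.002, 1.335]
force: [0.8, -0.2, -1.0]
grip_width: 0.0937
grip_force: 0.0
time_s: 6.52
ee_pos: [0.3977, 0.2928, 0.0114]
eef_rot: [3.141, -0.0, 1.335]
force: [-0.1, 0.3, 1.9]
grip_width: 0.0477
grip_force: 15.0
time_s: 6.77
ee_pos: [0.3981, 0.2931, 0.0225]
eef_rot: [3.141, -0.001, 1.335]
force: [0.8, 0.4, -0.4]
grip_width: 0.0479
grip_force: 15.0
```

```bash
python3 -m pendant '[[[0,0,2],0],[[0,0,2],0],[[0,0,2],0],[[2.6,-0.45,0],0],[[2.6,-0.45,0],0],[[2.6,-0.45,0],0],[[2.6,-0.45,0],0],[[2.6,-0.45,0],0],[[2.6,-0.45,0],0],[[2.6,-0.45,0],0],[[2.4,-0.45,0],0],[[0,0,0],0],[[0,0,0],0],[[0,0,0],0]]'; python3 - <<'E'
from h import *
o=ctrl.get_obs(); p=np.array(o['ee_pos']); print(p,o['grip_width'])
z=.06+p[2]-.0114
for n in('top','scene','wrist'):
    c=cam(n); hsv=cv2.cvtColor(c['bgr'],cv2.COLOR_BGR2HSV); m=cv2.inRange(hsv,np.array([0,120,80]),np.array([8,255,255]))
    u=proj(c,[*p[:2],z]).astype(int); k=np.zeros_like(m); k[u[1]-40:u[1]+40,u[0]-40:u[0]+40]=1
    ct=max(cv2.findContours(m*k,0,1)[0],key=cv2.contourArea); q,r=cv2.minEnclosingCircle(ct); b=cv2.boundingRect(ct);print(n,u,q,r,b,onz(c,*q,z))
    if n!='scene': cv2.imwrite(f'pics/{n}4.png',c['bgr'])
cv2.imwrite('pics/m4.png',np.hstack([cv2.resize(cv2.imread('pics/top4.png')[140:220,120:220],(400,320)),cv2.resize(cv2.imread('pics/wrist4.png'),(400,300))[:,:,:] if 0 else cv2.resize(cv2.imread('pics/wrist4.png'),(400,320))]))
E
```

```text
time_s: 7.93
ee_pos: [0.603, 0.2569, 0.0811]
eef_rot: [-3.141, 0.0, 1.335]
force: [0.0, -0.7, -0.4]
grip_width: 0.0475
grip_force: 15.0
[0.60297128 0.25685954 0.08109563] 0.04750246833803301Traceback (most recent call last):
  File "<stdin>", line 7, in <module>
ValueError: max() iterable argument is empty
```

```bash
python3 - <<'E'
from h import *
p=np.array(ctrl.get_obs()['ee_pos']); z=.06+p[2]-.0114
for n in('scene','wrist'):
    c=cam(n); hsv=cv2.cvtColor(c['bgr'],cv2.COLOR_BGR2HSV); m=cv2.inRange(hsv,np.array([0,120,60]),np.array([8,255,255]))
    u=proj(c,[*p[:2],z]).astype(int); k=np.zeros_like(m); k[u[1]-60:u[1]+60,u[0]-60:u[0]+60]=1
    ct=max(cv2.findContours(m*k,0,1)[0],key=cv2.contourArea); q,r=cv2.minEnclosingCircle(ct); print(n,u,q,r,cv2.boundingRect(ct),onz(c,*q,z))
    for h in ([.6039,.2571,.04],[.5856,.1799,.04]): print('hole proj',proj(c,h).round(1))
    if n=='scene': a=cv2.resize(c['bgr'][60:180,230:330],(400,480),interpolation=cv2.INTER_CUBIC)
    else: b=cv2.resize(c['bgr'],(400,300))
cv2.imwrite('pics/m4.png',np.hstack([a,cv2.copyMakeBorder(b,0,180,0,0,0)]))
E
```

```text
scene [290 103] (290.5, 103.72222137451172) 8.372968673706055 (283, 97, 16, 14) [0.60248459 0.25424336]
hole proj [288.5 127.4]
hole proj [279.  143.8]
wrist [252 248] (253.7857208251953, 244.35714721679688) 46.033023834228516 (208, 210, 92, 76) [0.60426818 0.25939869]
hole proj [254.  203.1]
hole proj [254.3 292.6]
```

View pics/m4.png

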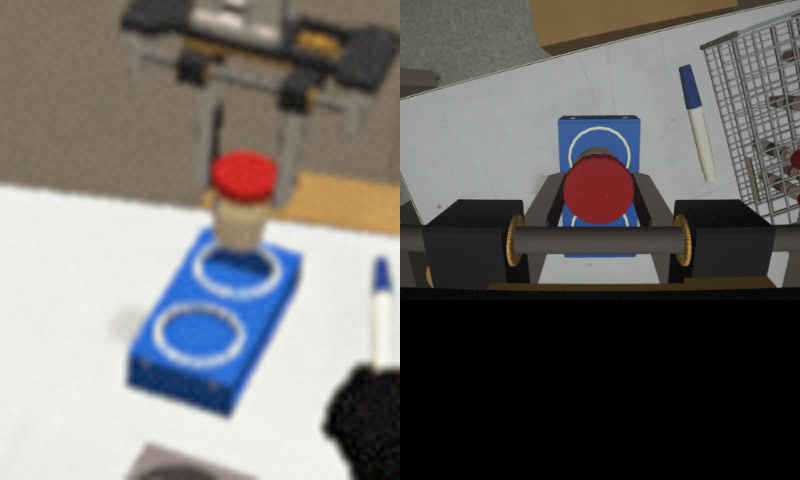

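The scene and wrist views show the upright red cup centred over the far hole, with the lid at (254,244) and the ring centre near (255,203) as projected. I'm lowering it.

```bash
python3 -m pendant '[[[0.1,0,-1.5],0],[[0,0,-1.5],0],[[0,0,-1],0],[[0,0,-0.8],0],[[0,0,-0.7],0],[[0,0,-0.3],0],[[0,0,-0.2],0],[[0,0,0],0],[[0,0,0],0],[[0,0,0],0]]'
```

```text
time_s: 8.92
ee_pos: [0.6049, 0.2568, 0.0219]
eef_rot: [3.141, -0.0, 1.335]
force: [0.5, 0.5, 0.2]
grip_width: 0.0475
grip_force: 15.0
```

```bash
python3 -m pendant '[[[0,0,-0.2],0],[[0,0,-0.1],0],[[0,0,0],0],[[0,0,0],0]]'; python3 -m pendant '[[[0,0,-0.1],0],[[0,0,0],0],[[0,0,0],0]]'
```

```text
time_s: 9.25
ee_pos: [0.6047, 0.2568, 0.0185]
eef_rot: [3.141, -0.0, 1.335]
force: [1.1, -0.6, 0.5]
grip_width: 0.0476
grip_force: 15.0
time_s: 9.5
ee_pos: [0.6049, 0.257, 0.0183]
eef_rot: [3.141, -0.001, 1.335]
force: [-2.6, -0.3, 6.5]
grip_width: 0.0478
grip_force: 15.0
```

```bash
python3 -m pendant '[[[0,0,0],0],[[0,0,0],0],[[0,0,0],0],[[0,0,0],0],[[0,0,0],0],[[0,0,0],0],[[0,0,2],0],[[0,0,3],0],[[0,0,3],0],[[0,0,0],0]]' 1; python3 -m pendant '[[[-3.2,-1.47,0],0],[[-3.2,-1.47,0],0],[[-3.2,-1.47,0],0],[[-3.2,-1.47,0],0],[[-3.2,-1.47,0],0],[[-3.2,-1.47,0],0],[[0,0,-2],0],[[0,0,-2],0],[[0,0,-1.5],0],[[0,0,0],0],[[0,0,0],0]]'; python3 - <<'E'
from h import *
p=np.array(ctrl.get_obs()['ee_pos'])
c=cam('wrist'); hsv=cv2.cvtColor(c['bgr'],cv2.COLOR_BGR2HSV); m=cv2.inRange(hsv,np.array([15,120,60]),np.array([35,255,255]))
u=proj(c,[.4117,.1674,.06]).astype(int); k=np.zeros_like(m); k[u[1]-50:u[1]+50,u[0]-50:u[0]+50]=1
ct=max(cv2.findContours(m*k,0,1)[0],key=cv2.contourArea); q,r=cv2.minEnclosingCircle(ct); print(u,q,r,onz(c,*q,.06))
E
```

```text
time_s: 10.33
ee_pos: [0.607, 0.2576, 0.1038]
eef_rot: [3.134, -0.005, 1.335]
force: [0.7, 0.4, 0.7]
grip_width: 0.0938
grip_force: 0.0
time_s: 11.25
ee_pos: [0.4124, 0.1685, 0.0422]
eef_rot: [-3.141, 0.001, 1.335]
force: [0.7, -0.1, -0.4]
grip_width: 0.0943
grip_force: 0.0
[251 230] (250.4736785888672, 225.0) 38.590576171875 [0.41182921 0.17122802]
```

```bash
python3 -m pendant '[[[0,0.1,-1],0],[[0,0,-1],0],[[0,0,-1],0],[[0,0,0],0],[[0,0,0],0]]'; python3 -m pendant '[[[0,0,0],0],[[0,0,0],0],[[0,0,0],0],[[0,0,0],0],[[0,0,0],0],[[0,0,0],0],[[0,0,0],0],[[0,0,0],0],[[0,0,0],0],[[0,0,0],0]]' 0.3 15; python3 -m pendant '[[[0,0,0.5],0],[[0,0,1.5],0],[[0,0,2],0],[[0,0,2],0],[[0,0,1],0],[[0,0,0],0],[[0,0,0],0]]'
```

```text
time_s: 11.72
ee_pos: [0.4122, 0.1694, 0.0117]
eef_rot: [-3.14, 0.001, 1.335]
force: [-0.3, 0.3, -1.4]
grip_width: 0.094
grip_force: 0.0
time_s: 12.55
ee_pos: [0.4126, 0.1696, 0.0124]
eef_rot: [-3.142, -0.0, 1.335]
force: [-0.2, 0.8, 1.0]
grip_width: 0.048
grip_force: 15.0
time_s: 13.13
ee_pos: [0.4126, 0.1696, 0.0822]
eef_rot: [3.141, -0.0, 1.335]
force: [0.5, -0.6, -0.9]
grip_width: 0.0485
grip_force: 15.0
```

```bash
python3 -m pendant '[[[2.9,0.17,0],0],[[2.9,0.17,0],0],[[2.9,0.17,0],0],[[2.9,0.17,0],0],[[2.9,0.17,0],0],[[2.8,0.15,0],0],[[0,0,0],0],[[0,0,0],0],[[0,0,0],0]]'; python3 - <<'E'
from h import *
p=np.array(ctrl.get_obs()['ee_pos']); z=.06+p[2]-.012
c=cam('wrist'); hsv=cv2.cvtColor(c['bgr'],cv2.COLOR_BGR2HSV); m=cv2.inRange(hsv,np.array([15,120,60]),np.array([35,255,255]))
u=proj(c,[*p[:2],z]).astype(int); k=np.zeros_like(m); k[u[1]-60:u[1]+60,u[0]-60:u[0]+60]=1
ct=max(cv2.findContours(m*k,0,1)[0],key=cv2.contourArea); q,r=cv2.minEnclosingCircle(ct); print(u,q,r,onz(c,*q,z)); print(proj(c,[.6039,.2571,.067]))
s=cam('scene'); cv2.imwrite('pics/m5.png',np.hstack([cv2.resize(s['bgr'][60:180,230:330],(400,480),interpolation=cv2.INTER_CUBIC),cv2.copyMakeBorder(cv2.resize(c['bgr'],(400,300)),0,180,0,0,0)]))
E
```

```text
time_s: 13.88
ee_pos: [0.5846, 0.1794, 0.0808]
eef_rot: [-3.139, 0.001, 1.335]
force: [-0.0, -0.1, -0.1]
grip_width: 0.0484
grip_force: 15.0
[252 248] (253.82986450195312, 245.7708282470703) 46.214927673339844 [0.58586779 0.18072683]
[253.4308693   96.55315571]
```

View pics/m5.png

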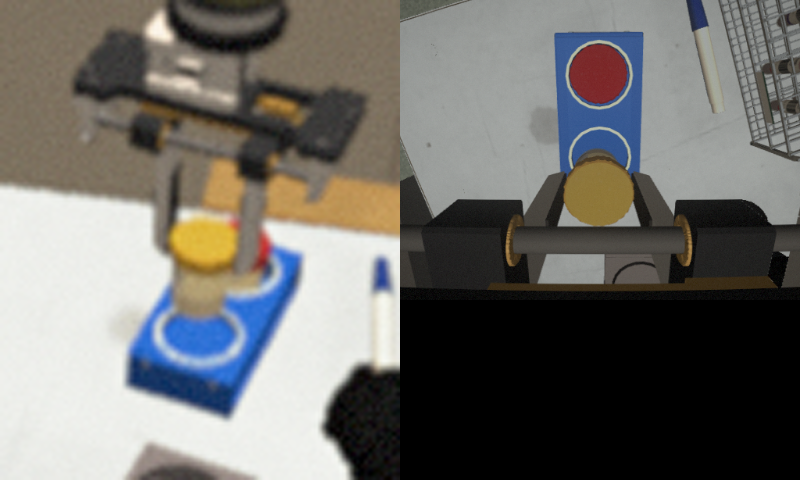

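The red cup stands in the far hole, and the yellow cup is upright over the near one, with its lid at (254,246) on the ring's column. I'm lowering it.

```bash
python3 -m pendant '[[[0.1,0,-1.5],0],[[0,0,-1.5],0],[[0,0,-1],0],[[0,0,-0.8],0],[[0,0,-0.7],0],[[0,0,-0.3],0],[[0,0,-0.2],0],[[0,0,0],0],[[0,0,-0.1],0],[[0,0,0],0],[[0,0,0],0]]';python3 -m pendant '[[[0,0,-0.1],0],[[0,0,0],0],[[0,0,0],0]]'
```

```text
time_s: 14.9
ee_pos: [0.5868, 0.1796, 0.0217]
eef_rot: [3.141, -0.0, 1.335]
force: [0.9, -0.9, -0.8]
grip_width: 0.0484
grip_force: 15.0
time_s: 15.15
ee_pos: [0.5866, 0.1796, 0.0203]
eef_rot: [-3.142, 0.0, 1.335]
force: [0.8, -0.2, -1.3]
grip_width: 0.0482
grip_force: 15.0
```

```bash
python3 -m pendant '[[[0,0,-0.1],0],[[0,0,0],0],[[0,0,0],0]]';python3 -m pendant '[[[0,0,-0.1],0],[[0,0,0],0],[[0,0,0],0]]'
```

```text
time_s: 15.4
ee_pos: [0.5867, 0.1796, 0.0194]
eef_rot: [3.141, -0.0, 1.335]
force: [0.0, -0.4, 0.4]
grip_width: 0.0482
grip_force: 15.0
time_s: 15.65
ee_pos: [0.5869, 0.1798, 0.0192]
eef_rot: [3.141, -0.001, 1.335]
force: [-2.3, 0.6, 8.8]
grip_width: 0.0484
grip_force: 15.0
```

```bash
python3 -m pendant '[[[0,0,0],0],[[0,0,0],0],[[0,0,0],0],[[0,0,0],0],[[0,0,0],0],[[0,0,0],0],[[0,0,2],0],[[0,0,3],0],[[0,0,3],0],[[0,0,2],0],[[0,0,0],0]]' 1; python3 -m pendant '[[[-1.9,-2.94,0],0],[[-1.9,-2.94,0],0],[[-1.9,-2.94,0],0],[[-1.9,-2.94,0],0],[[-1.9,-2.94,0],0],[[-1.9,-2.94,0],0],[[-1.9,-2.94,0],0],[[-1.9,-2.94,0],0],[[0,0,0],0],[[0,0,0],0],[[0,0,-2],0],[[0,0,-2],0],[[0,0,0],0],[[0,0,0],0]]'; python3 - <<'E'
from h import *
p=np.array(ctrl.get_obs()['ee_pos'])
c=cam('wrist'); hsv=cv2.cvtColor(c['bgr'],cv2.COLOR_BGR2HSV); m=cv2.inRange(hsv,np.array([95,100,50]),np.array([125,255,255]))
u=proj(c,[.4346,-.0553,.115]).astype(int); k=np.zeros_like(m); k[u[1]-50:u[1]+50,u[0]-50:u[0]+50]=1
ct=max(cv2.findContours(m*k,0,1)[0],key=cv2.contourArea); q,r=cv2.minEnclosingCircle(ct); print(u,q,r,onz(c,*q,.115))
E
```

```text
time_s: 16.57
ee_pos: [0.5885, 0.18, 0.1232]
eef_rot: [3.135, -0.003, 1.335]
force: [1.1, 0.1, -0.0]
grip_width: 0.0941
grip_force: 0.0
time_s: 17.73
ee_pos: [0.4345, -0.0548, 0.0779]
eef_rot: [-3.14, -0.0, 1.336]
force: [0.0, -0.5, 0.9]
grip_width: 0.0941
grip_force: 0.0
[252 241] (250.2894744873047, 237.23684692382812) 27.429105758666992 [ 0.43400168 -0.05258999]
```

```bash
python3 -m pendant '[[[0,0.1,-2],0],[[0,0,-2],0],[[0,0,-1.5],0],[[0,0,-0.6],0],[[0,0,0],0],[[0,0,0],0]]'; python3 -m pendant '[[[0,0,0],0],[[0,0,0],0],[[0,0,0],0],[[0,0,0],0],[[0,0,0],0],[[0,0,0],0],[[0,0,0],0],[[0,0,0],0],[[0,0,0],0],[[0,0,0],0],[[0,0,0],0]]' 0.2 20; python3 -m pendant '[[[0,0,0.5],0],[[0,0,1.5],0],[[0,0,2],0],[[0,0,2],0],[[0,0,1],0],[[0,0,0],0],[[0,0,0],0]]'
```

```text
time_s: 18.28
ee_pos: [0.4353, -0.0546, 0.0183]
eef_rot: [3.141, -0.0, 1.335]
force: [0.0, 0.5, -0.2]
grip_width: 0.0938
grip_force: 0.0
time_s: 19.2
ee_pos: [0.4346, -0.0546, 0.0174]
eef_rot: [-3.142, 0.0, 1.335]
force: [-0.4, 0.5, 0.5]
grip_width: 0.0437
grip_force: 20.0
time_s: 19.78
ee_pos: [0.4346, -0.0546, 0.0871]
eef_rot: [3.141, -0.0, 1.335]
force: [0.0, -0.3, -1.9]
grip_width: 0.0435
grip_force: 20.0
```

```bash
python3 -m pendant '[[[2.7,1.2,0],0],[[2.7,1.2,0],0],[[2.7,1.2,0],0],[[2.7,1.2,0],0],[[2.7,1.2,0],0],[[2.7,1.2,0],0],[[0,0,0],0],[[0,0,0],0],[[0,0,0],0]]'; python3 - <<'E'
from h import *
p=np.array(ctrl.get_obs()['ee_pos']); z=.115+p[2]-.0174
c=cam('wrist'); hsv=cv2.cvtColor(c['bgr'],cv2.COLOR_BGR2HSV); m=cv2.inRange(hsv,np.array([95,100,50]),np.array([125,255,255]))
u=proj(c,[*p[:2],z]).astype(int); k=np.zeros_like(m); k[u[1]-60:u[1]+60,u[0]-60:u[0]+60]=1
ct=max(cv2.findContours(m*k,0,1)[0],key=cv2.contourArea); q,r=cv2.minEnclosingCircle(ct); print(u,q,r,onz(c,*q,z)); print('wide',proj(c,[.5955,.0176,.04]),'nar',proj(c,[.577,-.0583,.04]))
s=cam('scene'); cv2.imwrite('pics/m6.png',np.hstack([cv2.resize(s['bgr'][110:230,215:315],(400,480),interpolation=cv2.INTER_CUBIC),cv2.copyMakeBorder(cv2.resize(c['bgr'],(400,300)),0,180,0,0,0)]))
E
```

```text
time_s: 20.53
ee_pos: [0.5956, 0.0172, 0.0858]
eef_rot: [-3.139, 0.001, 1.335]
force: [-0.3, -0.5, -1.2]
grip_width: 0.0433
grip_force: 20.0
[250 300] (253.5, 287.0) 39.51275634765625 [0.5978847  0.02274377]
wide [252.71127924 201.455667  ] nar [252.58355605 288.50566024]
```

View pics/m6.png

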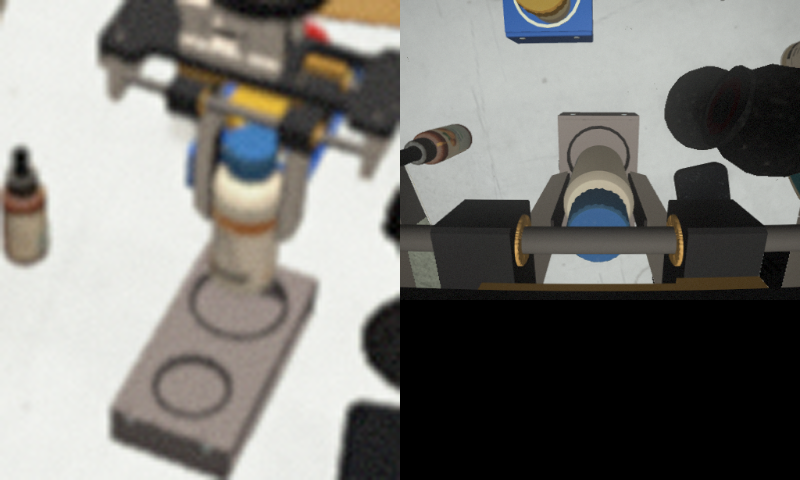

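The bottle is upright over the wide hole, with the ring and cap on the same column. I'm lowering it.

```bash
python3 -m pendant '[[[0,0,-1.5],0],[[0,0,-1.5],0],[[0,0,-1],0],[[0,0,-0.8],0],[[0,0,-0.7],0],[[0,0,-0.3],0],[[0,0,-0.2],0],[[0,0,0],0],[[0,0,-0.1],0],[[0,0,0],0],[[0,0,0],0]]';python3 -m pendant '[[[0,0,-0.1],0],[[0,0,0],0],[[0,0,0],0]]'
```

```text
time_s: 21.55
ee_pos: [0.5968, 0.0174, 0.0267]
eef_rot: [3.141, -0.0, 1.335]
force: [0.2, -0.7, -0.7]
grip_width: 0.0435
grip_force: 20.0
time_s: 21.8
ee_pos: [0.5966, 0.0174, 0.0254]
eef_rot: [3.142, -0.0, 1.335]
force: [-0.7, 0.0, -0.9]
grip_width: 0.0435
grip_force: 20.0
```

```bash
python3 -m pendant '[[[0,0,-0.1],0],[[0,0,0],0],[[0,0,0],0]]';python3 -m pendant '[[[0,0,-0.05],0],[[0,0,0],0],[[0,0,0],0]]'
```

```text
time_s: 22.05
ee_pos: [0.5967, 0.0174, 0.0244]
eef_rot: [3.141, -0.0, 1.335]
force: [-0.2, 0.5, -0.2]
grip_width: 0.0435
grip_force: 20.0
time_s: 22.3
ee_pos: [0.5968, 0.0173, 0.0243]
eef_rot: [3.141, -0.0, 1.335]
force: [-1.6, -0.7, 5.2]
grip_width: 0.0434
grip_force: 20.0
```

```bash
python3 -m pendant '[[[0,0,0],0],[[0,0,0],0],[[0,0,0],0],[[0,0,0],0],[[0,0,0],0],[[0,0,0],0],[[0,0,2],0],[[0,0,3],0],[[0,0,3],0],[[0,0,2],0],[[0,0,0],0]]' 1; python3 -m pendant '[[[-2.63,0.83,0],0],[[-2.63,0.83,0],0],[[-2.63,0.83,0],0],[[-2.63,0.83,0],0],[[-2.63,0.83,0],0],[[-2.63,0.83,0],0],[[0,0,0],0],[[0,0,0],0],[[0,0,-2],0],[[0,0,-2],0],[[0,0,0],0],[[0,0,0],0]]'; python3 - <<'E'
from h import *
c=cam('wrist'); hsv=cv2.cvtColor(c['bgr'],cv2.COLOR_BGR2HSV)
print(proj(c,[.4387,.0669,.102]),proj(c,[.4387,.0669,0]))
cv2.imwrite('pics/w7.png',cv2.resize(c['bgr'][100:350,130:380],(500,500)))
E
```

```text
time_s: 23.22
ee_pos: [0.5985, 0.0173, 0.1286]
eef_rot: [3.135, -0.001, 1.335]
force: [0.9, -0.2, 0.2]
grip_width: 0.0937
grip_force: 0.0
time_s: 24.22
ee_pos: [0.439, 0.0669, 0.0834]
eef_rot: [-3.14, 0.001, 1.334]
force: [0.8, 0.7, 0.1]
grip_width: 0.0943
grip_force: 0.0
[251.93935774 229.45289078] [252.75897496 191.22804249]
```

View pics/w7.png

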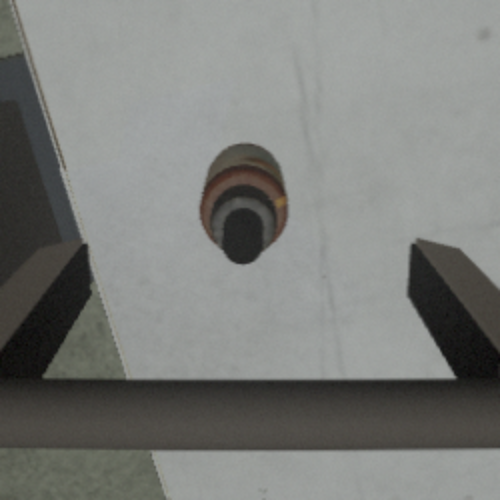

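The dropper teat at crop (242,247) is midway between the fingers, with the same small camera bias as before. I'm going down to grasp.

```bash
python3 -m pendant '[[[0,0.1,-2],0],[[0,0,-2],0],[[0,0,-2],0],[[0,0,-1],0],[[0,0,0],0],[[0,0,0],0]]'; python3 -m pendant '[[[0,0,0],0],[[0,0,0],0],[[0,0,0],0],[[0,0,0],0],[[0,0,0],0],[[0,0,0],0],[[0,0,0],0],[[0,0,0],0],[[0,0,0],0],[[0,0,0],0],[[0,0,0],0],[[0,0,0],0],[[0,0,0],0]]' 0.15 15; python3 -m pendant '[[[0,0,0.5],0],[[0,0,1.5],0],[[0,0,2],0],[[0,0,2],0],[[0,0,1],0],[[0,0,0],0],[[0,0,0],0]]'
```

```text
time_s: 24.77
ee_pos: [0.4394, 0.0681, 0.0146]
eef_rot: [3.141, -0.0, 1.335]
force: [0.9, -0.7, -0.5]
grip_width: 0.0935
grip_force: 0.0
time_s: 25.85
ee_pos: [0.4388, 0.0682, 0.0138]
eef_rot: [-3.142, 0.0, 1.335]
force: [0.2, -0.5, -0.9]
grip_width: 0.0322
grip_force: 15.0
time_s: 26.43
ee_pos: [0.4388, 0.0682, 0.0837]
eef_rot: [3.141, -0.0, 1.335]
force: [0.9, 0.6, -0.7]
grip_width: 0.032
grip_force: 15.0
```

```bash
python3 -m pendant '[[[0,-3.15,0],0],[[0,-3.15,0],0],[[0,-3.15,0],0],[[0,-3.15,0],0],[[2.76,0,0],0],[[2.76,0,0],0],[[2.76,0,0],0],[[2.76,0,0],0],[[2.76,0,0],0],[[0,0,0],0],[[0,0,0],0],[[0,0,0],0]]'; python3 - <<'E'
from h import *
c=cam('wrist');p=np.array(ctrl.get_obs()['ee_pos'])
print('nar',(proj(c,[.577,-.0583,.04])-[130,50])*1.6,'teat exp',(proj(c,[*p[:2],.102+p[2]-.0138])-[130,50])*1.6)
s=cam('scene'); cv2.imwrite('pics/m8.png',np.hstack([cv2.resize(s['bgr'][110:230,215:315],(400,480),interpolation=cv2.INTER_CUBIC),cv2.resize(c['bgr'][50:350,130:380],(400,480))]))
print((proj(s,[.577,-.0583,.04])-[215,110])*4,(proj(s,[*p[:2],p[2]-.0138])-[215,110])*4)
E
```

```text
time_s: 27.43
ee_pos: [0.5757, -0.0577, 0.0824]
eef_rot: [-3.139, 0.0, 1.335]
force: [-0.2, -0.7, -0.8]
grip_width: 0.0322
grip_force: 15.0
nar [199.35232946 245.4105845 ] teat exp [194.09243588 382.15930617]
[190.1822102  387.29276316] [190.08542639 356.96163996]
```

View pics/m8.png

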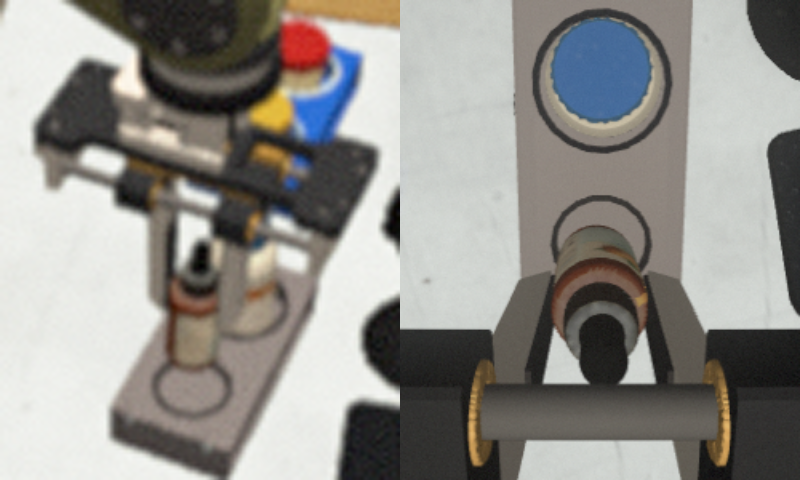

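The dropper is upright over the narrow ring, centred on it in both views, and the fix bottle stands upright in the wide hole. I'm lowering it.

```bash
python3 -m pendant '[[[0,0,-1.5],0],[[0,0,-1.5],0],[[0,0,-1],0],[[0,0,-0.8],0],[[0,0,-0.7],0],[[0,0,-0.3],0],[[0,0,-0.2],0],[[0,0,0],0],[[0,0,-0.2],0],[[0,0,0],0],[[0,0,0],0]]';python3 -m pendant '[[[0,0,-0.1],0],[[0,0,0],0],[[0,0,0],0]]'
```

```text
time_s: 28.45
ee_pos: [0.5769, -0.0578, 0.0221]
eef_rot: [3.141, -0.0, 1.335]
force: [-0.3, -0.3, -0.8]
grip_width: 0.0318
grip_force: 15.0
time_s: 28.7
ee_pos: [0.5768, -0.0579, 0.0209]
eef_rot: [3.142, 0.0, 1.335]
force: [0.0, 0.3, -0.4]
grip_width: 0.0323
grip_force: 15.0
```

```bash
python3 -m pendant '[[[0,0,-0.1],0],[[0,0,0],0],[[0,0,0],0]]'
```

```text
time_s: 28.95
ee_pos: [0.577, -0.0578, 0.0206]
eef_rot: [3.141, -0.0, 1.335]
force: [-3.0, 0.9, 7.9]
grip_width: 0.0318
grip_force: 15.0
```

```bash
python3 -m pendant '[[[0,0,0],0],[[0,0,0],0],[[0,0,0],0],[[0,0,0],0],[[0,0,0],0],[[0,0,0],0],[[0,0,0],0],[[0,0,2],0],[[0,0,3],0],[[0,0,3],0],[[0,0,2],0],[[0,0,0],0]]' 1; python3 -m pendant '[[[-1.39,-1.02,0],-0.11],[[-1.39,-1.02,0],-0.11],[[-1.39,-1.02,0],-0.11],[[-1.39,-1.02,0],-0.11],[[-1.39,-1.02,0],-0.11],[[-1.39,-1.02,0],-0.11],[[-1.39,-1.02,0],-0.11],[[-1.39,-1.02,0],-0.11],[[-1.39,-1.02,0],-0.11],[[-1.39,-1.02,0],-0.11],[[-1.39,-1.02,0],-0.11],[[-1.39,-1.02,0],-0.11],[[0,0,-3],0],[[0,0,-2],0],[[0,0,0],0],[[0,0,0],0]]'; python3 - <<'E'
from h import *
c=cam('wrist')
print((proj(c,[.4104,-.1798,.014])-[90,60])*1.6)
g=cv2.convertScaleAbs(c['bgr'],alpha=1.6,beta=-120)
cv2.imwrite('pics/w9.png',cv2.resize(g[60:360,90:410],(512,480)))
E
```

```text
time_s: 29.95
ee_pos: [0.5787, -0.0581, 0.1245]
eef_rot: [3.135, -0.001, 1.335]
force: [1.0, -0.3, 0.1]
grip_width: 0.094
grip_force: 0.0
time_s: 31.28
ee_pos: [0.4096, -0.18, 0.0694]
eef_rot: [-3.141, 0.002, 0.015]
force: [0.4, 0.1, 0.2]
grip_width: 0.094
grip_force: 0.0
[262.23905464 222.36808621]
```

View pics/w9.png

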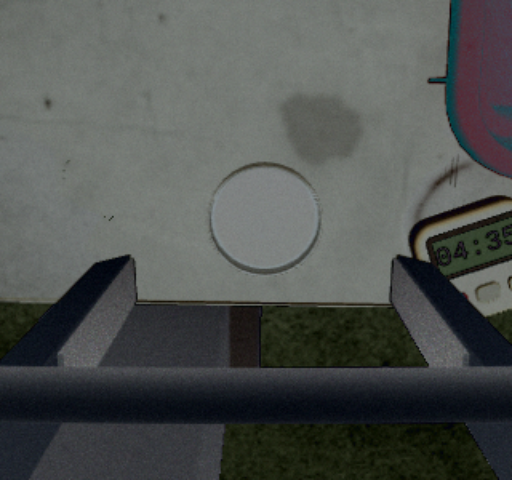

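The dish is at (265,217), centred between the fingers, and the timer edge at column 412 is just clear of the right finger. I'll narrow the opening and go down.

```bash
python3 -m pendant '[[[0.2,0,-2],0],[[0,0,-2],0],[[0,0,-2],0],[[0,0,-1.5],0],[[0,0,-0.8],0],[[0,0,-0.5],0],[[0,0,0],0],[[0,0,0],0]]' 0.82 10; python3 -m pendant '[[[0,0,-0.2],0],[[0,0,0],0],[[0,0,0],0]]';python3 -m pendant '[[[0,0,-0.1],0],[[0,0,0],0],[[0,0,0],0]]'
```

```text
time_s: 32.0
ee_pos: [0.4126, -0.1805, -0.0173]
eef_rot: [3.141, -0.001, 0.015]
force: [-0.1, -0.8, -0.4]
grip_width: 0.0769
grip_force: 0.0
time_s: 32.25
ee_pos: [0.4123, -0.1803, -0.0197]
eef_rot: [3.141, -0.001, 0.015]
force: [-0.5, -0.1, 0.6]
grip_width: 0.077
grip_force: 0.0
time_s: 32.5
ee_pos: [0.412, -0.1802, -0.0211]
eef_rot: [3.142, -0.0, 0.015]
force: [-0.0, -0.4, 0.7]
grip_width: 0.0768
grip_force: 0.0
```

Feeling for the desk in 1 mm steps.

```bash
for i in 1; do python3 -m pendant '[[[0,0,-0.1],0],[[0,0,0],0],[[0,0,0],0]]'; done; python3 -m pendant '[[[0,0,-0.1],0],[[0,0,0],0],[[0,0,0],0]]'; python3 -m pendant '[[[0,0,-0.1],0],[[0,0,0],0],[[0,0,0],0]]'
```

```text
time_s: 32.75
ee_pos: [0.412, -0.1802, -0.0222]
eef_rot: [-3.142, 0.0, 0.015]
force: [-0.6, 0.6, 0.6]
grip_width: 0.077
grip_force: 0.0
time_s: 33.0
ee_pos: [0.412, -0.1802, -0.0232]
eef_rot: [-3.142, 0.0, 0.015]
force: [-0.3, -0.4, -0.7]
grip_width: 0.0769
grip_force: 0.0
time_s: 33.25
ee_pos: [0.412, -0.1802, -0.0242]
eef_rot: [-3.142, 0.0, 0.015]
force: [-0.7, -0.6, -0.2]
grip_width: 0.077
grip_force: 0.0
```

```bash
python3 -m pendant '[[[0,0,0],0],[[0,0,0],0],[[0,0,0],0],[[0,0,0],0],[[0,0,0],0],[[0,0,0],0],[[0,0,0],0],[[0,0,0],0]]' 0.5 8; python3 -m pendant '[[[0,0,0.5],0],[[0,0,1.5],0],[[0,0,2],0],[[0,0,3],0],[[0,0,3],0],[[0,0,0],0],[[0,0,0],0]]'
```

```text
time_s: 33.92
ee_pos: [0.412, -0.1802, -0.0241]
eef_rot: [-3.142, -0.0, 0.015]
force: [0.8, 0.0, 0.2]
grip_width: 0.0592
grip_force: 8.0
time_s: 34.5
ee_pos: [0.4127, -0.1806, 0.0772]
eef_rot: [3.14, -0.003, 0.015]
force: [-0.4, 0.0, -0.8]
grip_width: 0.0597
grip_force: 8.0
```

```bash
python3 -m pendant '[[[1.72,-3.07,0],0],[[1.72,-3.07,0],0],[[1.72,-3.07,0],0],[[1.72,-3.07,0],0],[[1.72,-3.07,0],0],[[1.72,-3.07,0],0],[[0,0,0],0],[[0,0,0],0],[[0,0,-2],0],[[0,0,-2],0],[[0,0,-2],0],[[0,0,-1.5],0],[[0,0,-1],0],[[0,0,-0.5],0],[[0,0,0],0],[[0,0,-0.3],0],[[0,0,0],0],[[0,0,0],0]]'; python3 -m pendant '[[[0,0,-0.2],0],[[0,0,0],0],[[0,0,0],0]]'
```

```text
time_s: 36.0
ee_pos: [0.5155, -0.3646, -0.0165]
eef_rot: [3.141, -0.001, 0.015]
force: [-0.4, 1.2, 0.2]
grip_width: 0.0596
grip_force: 8.0
time_s: 36.25
ee_pos: [0.5152, -0.3645, -0.019]
eef_rot: [3.142, -0.0, 0.015]
force: [0.4, 0.1, -0.4]
grip_width: 0.0596
grip_force: 8.0
```

```bash
python3 -m pendant '[[[0,0,-0.1],0],[[0,0,0],0],[[0,0,0],0]]'; python3 -m pendant '[[[0,0,-0.1],0],[[0,0,0],0],[[0,0,0],0]]'
```

```text
time_s: 36.5
ee_pos: [0.5152, -0.3644, -0.0202]
eef_rot: [-3.142, 0.0, 0.015]
force: [1.5, -0.6, 0.0]
grip_width: 0.0595
grip_force: 8.0
time_s: 36.75
ee_pos: [0.5153, -0.3645, -0.0211]
eef_rot: [3.141, -0.0, 0.015]
force: [0.3, -0.3, -0.3]
grip_width: 0.0596
grip_force: 8.0
```

```bash
python3 -m pendant '[[[0,0,-0.1],0],[[0,0,0],0],[[0,0,0],0]]'
```

```text
time_s: 37.0
ee_pos: [0.5154, -0.3645, -0.0216]
eef_rot: [3.141, -0.0, 0.015]
force: [-1.2, 1.9, 6.0]
grip_width: 0.0598
grip_force: 8.0
```

Touchdown. I'll release to 80 mm, lift out, and move aside so the top camera can check everything.

```bash
python3 -m pendant '[[[0,0,0],0],[[0,0,0],0],[[0,0,0],0],[[0,0,0],0],[[0,0,0],0],[[0,0,2],0],[[0,0,3],0],[[0,0,3],0],[[0,0,3],0],[[0,0,3],0],[[0,0,0],0]]' 0.85; python3 -m pendant '[[[-3,-2,0],0],[[-3,-2,0],0],[[-3,-2,0],0],[[-3,-2,0],0],[[-3,-2,0],0],[[-3,-2,0],0],[[-3,-2,0],0],[[-3,-2,0],0],[[0,0,0],0],[[0,0,0],0]]'; python3 - <<'E'
from h import *
t=cam('top')['bgr'];s=cam('scene')['bgr']
cv2.imwrite('pics/end.png',np.vstack([cv2.resize(t[150:265,125:415],(798,316),interpolation=cv2.INTER_CUBIC),cv2.resize(s[85:260,150:350],(320,280)) if 0 else cv2.hconcat([cv2.resize(s[95:235,195:325],(260,280),interpolation=cv2.INTER_CUBIC),cv2.resize(s[240:380,140:270],(260,280),interpolation=cv2.INTER_CUBIC),np.zeros((280,278,3),np.uint8)])]))
E
```

```text
time_s: 37.92
ee_pos: [0.5171, -0.3659, 0.1244]
eef_rot: [3.136, -0.007, 0.015]
force: [-0.9, -0.6, 0.1]
grip_width: 0.0803
grip_force: 0.0
time_s: 38.75
ee_pos: [0.2738, -0.5251, 0.1174]
eef_rot: [-3.141, 0.0, 0.012]
force: [0.9, 0.5, -0.1]
grip_width: 0.08
grip_force: 0.0
```

View pics/end.png

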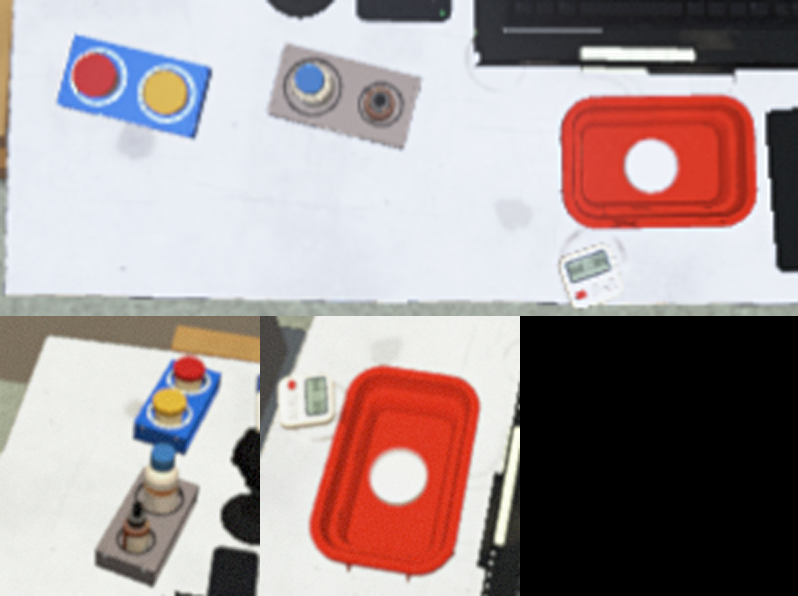

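The red cup (97,75) and yellow cup (165,92) stand in the carrier. The fix bottle (310,80) is in the wide hole and the dropper (380,100) in the narrow one. The dish (652,165) lies flat on the tray floor, and the timer and dock haven't moved.

```bash
python3 -c "
from station import ctrl
print(ctrl.hand_in())"
```

```text
the job is handed in; nothing more can be done
None
```

The job is handed in at about 39 s: both cups are upright in the carrier, both bottles are upright in their right holes, the dish is flat on the tray floor, and the timer and dock were not moved.

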